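# Find the full gift tin by its weight

### The arm

A 6-joint arm with a two-finger parallel gripper is mounted at the origin on the work surface. World frame = base frame: x ahead of the robot, y to its left, z up, the work surface at z = 0. Lengths are in m, angles in rad, forces in N, time in s.
With the tool pointing down it reaches from about 0.4 to 0.825 m from the base axis. Payload 7 kg.
Tool frame: the origin (TCP) lies between the finger pads; the fingertips stand 22 mm ahead of it and the grasp point (between the pads) lies 3 mm ahead of it; x points along the fingers, y is the direction in which the jaws open and shut, and the axes are right-handed (so a half turn about x gives the same grasp; the last joint's range is limited). The gripper opens to 85 mm and grips with 20 to 120 N. Pads are 22 mm wide; open, the fingers measure 114 mm over their backs; the gripper's body (76 mm by 85 mm) begins 54 mm behind the grasp point. The pads swing forward as they close: fully open they stand 13 mm farther back than shut.
Start: joints at [-0.878, 0.359, 0.012, 0, -1.224, -0.288], TCP at [0.266, -0.62, 0.253] pointing down, gripper open.
Joint ranges: [-3.07, 3.07], [-1.43, 2.12], [-1.02, 1.25], [-3.03, 1.67], [-3.05, -0], [-3.03, 3.03]. Speed limits (rad/s): [2.39, 2.39, 3.01, 3.14, 3.14, 3.14].

### API

Orientations are given as a unit quaternion [x, y, z, w].
In Python, from workcell import r gives the robot as it stands.
- The arm moves only by the shell command python3 -m inch 'ROWS'. ROWS is JSON, a list of rows, each a list of 5 numbers: the opening, from 0 (shut) to 1 (fully open), then the shift along the tool's x, y, z in mm, then the turn about the tool's x in degrees. In form: [[claw, tx, ty, tz, yaw], ...]. A call has exactly 8 rows; each row is the pose to reach, as a shift and turn from the pose measured when the call began, along the tool's axes at that moment; what a row does not reach only later rows make up. A row lasts 1/10 s, in which the tool goes at most 50 mm and 8.59 degrees, less where a joint would pass 70% of its speed; a pose out of reach is approached as far as the arm can. A call with a gripper value outside its range is refused whole. The fingers move at their own pace and stop on an object; the grip force is fixed at half the most. Time passes only in rows, so rows that repeat a pose let the fingers close, or fill a call up. It gives the time, the measured TCP pose, the force and the opening at its end, in the units of the state.
- r.read_state(): the state, without advancing time (a new reading comes with each control period).
- r.get_image(name): name is "scene" or "top" or "wrist"; returns a dict with "color" (420x560x3 uint8, red, green, blue), "K" (3x3 intrinsics, pixels), "pose" (4x4, takes a point from camera to world coordinates); the wrist camera has in their place "mount" (4x4, takes a point from camera to tool coordinates, whose origin is the TCP and whose axes are the tool frame's). Camera axes: x right, y down, z forward; pixel columns grow to the right and rows downward; lengths in m; the calibration is good to about 2 mm. A picture is of the moment at which its call begins: read the wrist's pose just before it. There is no depth.
- r.close_job(): hands the job in, once; it reports no verdict.
The state is a dict: "time": time; "qpos": joint angles; "qvel": joint speeds; "effort": joint torques, N m; "position": TCP position; "eef_rot": TCP orientation; "wrist_force": force on the tool from outside, world axes, zero at the start; "wrist_torque": the same for the moment, N m; "width": finger opening in m.
Only numpy, scipy, OpenCV 4.12 (cv2) and the standard library are available. Lean on these libraries where they do the work, as an engineer would, in place of code of your own. Each camera call takes 0.05 s, during which the arm holds its last target.

### The job

Only one of the three identical closed gift tins on the packing table is full: heft them one at a time, in the order blue mat, yellow mat, green mat, lifting each about 7 cm clear and setting it gently back upright on its own mat, never letting it drop, before you take the next. Then hold the heaviest up, upright and still, well over 10 cm above the table, and finish while you are still holding it there, with the other two standing on their own mats (if the last one hefted is the heaviest, you may simply keep it in hand). Tip no tin over and leave the other things on the table where they are.

Things in the scene. Friction and masses are not known exactly. Their poses are not given: they have to be found in the camera images.
- tin_a: one of three closed gift tins that look alike: upright cylinder 64 mm in diameter, 92 mm high, cream with a pink band and brass lid; origin at the centre of its underside, z axis up through the lid. Each weighs between 0.15 and 0.85 kg, contents included; the contents sit low inside and may shift by a few mm; the heaviest outweighs each of the others by at least 0.2 kg. Its letter says nothing about its weight.
- tin_b: one of three closed gift tins that look alike: upright cylinder 64 mm in diameter, 92 mm high, cream with a pink band and brass lid; origin at the centre of its underside, z axis up through the lid. Each weighs between 0.15 and 0.85 kg, contents included; the contents sit low inside and may shift by a few mm; the heaviest outweighs each of the others by at least 0.2 kg. Its letter says nothing about its weight.
- tin_c: one of three closed gift tins that look alike: upright cylinder 64 mm in diameter, 92 mm high, cream with a pink band and brass lid; origin at the centre of its underside, z axis up through the lid. Each weighs between 0.15 and 0.85 kg, contents included; the contents sit low inside and may shift by a few mm; the heaviest outweighs each of the others by at least 0.2 kg. Its letter says nothing about its weight.
- mat_blue: round blue mat fixed to the table, 110 mm in diameter, 4 mm thick, one tin standing near its middle; origin at the centre of its underside, on the table top
- mat_yellow: round yellow mat fixed to the table, 110 mm in diameter, 4 mm thick, one tin standing near its middle; origin at the centre of its underside, on the table top
- mat_green: round green mat fixed to the table, 110 mm in diameter, 4 mm thick, one tin standing near its middle; origin at the centre of its underside, on the table top
- tape_roll: brown parcel-tape roll lying flat, 84 mm across, 48 mm high; origin at the centre of its underside. Loose bystander, leave it where it is.
- stapler: black and blue stapler, 140 x 34 x 45 mm, along its x axis; origin at the centre of its underside. Loose bystander, leave it where it is.
- ribbon_spool: white spool of red ribbon standing flat, 70 mm across, 40 mm high; origin at the centre of its underside. Loose bystander, leave it where it is.
- glue_bottle: white bottle with orange cap, 44 mm across, 100 mm high; origin at the centre of its underside. Loose bystander, leave it where it is.
- bead_jar: amber jar with white lid, 60 mm across, 60 mm high; origin at the centre of its underside. Loose bystander, leave it where it is.
- gift_box: flat white gift box, 100 x 100 x 45 mm; origin at the centre of its underside. Loose bystander, leave it where it is.
There are look-alikes about, which are no part of the job. Leave any purple look-alike of the tin_c alone.

How it is judged:
By the outcome, as a careful person would: the job done as asked, in the order asked, and still so for the second after the job is handed in, while the arm keeps its last pose, push and grip.
It also fails if it takes over 72 s, if anything falls off the work surface, if the arm or the gripper's body presses on something with over 40 N, if the wrist force passes 120 N, or if a joint passes its speed limit or range.

## Working session

There is one attempt and no reset: what is moved stays moved. The work goes in short steps, Python scripts to look and compute and a shell command to move; the robot and the scene stay as the last step left them, time stands still between calls to the robot, and variables do not carry over. Pictures are saved under pics/ and viewed, and the job is handed in when it is done.

```bash
mkdir -p pics; ls; python3 - <<'E'
from workcell import r
import cv2
s=r.read_state()
print({k:(v if not hasattr(v,'tolist') else v.tolist()) for k,v in s.items()})
for n in("scene","top","wrist"):
    im=r.get_image(n); cv2.imwrite(f"pics/{n}0.png",im["color"][:,:,::-1])
    print(n,im["K"],im.get("pose",im.get("mount")))
E
```

```text
pics
{'time': 0.0, 'qpos': [-0.8778753687109591, 0.35934462656303406, 0.011034607385525705, -0.00036160231169378844, -1.2240707991783888, -0.2880933173497848], 'qvel': [0.0015397952546793356, -0.0010406975011511765, -0.000719468885704659, -0.000266241447044053, -5.771247794094281e-06, 0.0004438405175221817], 'effort': [0.0006339056562865153, -58.33131194114685, 29.342243671417236, 6.936678439378738, -0.0059637188678607345, 5.648583851325384e-05], 'position': [0.2656534846293691, -0.6200341518263027, 0.25237834925617075], 'eef_rot': [-0.14155935247954232, 0.6928370001641047, 0.14266090379120147, 0.6925212685966076], 'wrist_force': [-1.3206013251091893, 0.19905666795579638, -0.044440323406910814], 'wrist_torque': [-0.01791932870703812, 0.020359060247362972, -0.052968175256461754], 'width': 0.08547199119135022}
scene [[389.93888972   0.         281.01744436]
 [  0.         389.93888972 213.41406615]
 [  0.           0.           1.        ]] [[ 0.36645038  0.74535196 -0.55692421  1.08552866]
 [ 0.93029534 -0.28304364  0.23331712 -0.30237755]
 [ 0.01626952 -0.60360314 -0.7971189   0.84490784]
 [ 0.          0.          0.          1.        ]]
top [[416.47017081   0.         272.84459646]
 [  0.         416.47017081 205.33039434]
 [  0.           0.           1.        ]] [[ 0.01302173 -0.99004332  0.14015939  0.38241126]
 [-0.99989431 -0.0137992  -0.00457657 -0.0699385 ]
 [ 0.00646509 -0.14008498 -0.99011838  1.00345258]
 [ 0.          0.          0.          1.        ]]
wrist [[367.33482312   0.         282.66224318]
 [  0.         367.33482312 207.61738099]
 [  0.           0.           1.        ]] [[-1.33902444e-04 -2.90532352e-01  9.56865160e-01 -1.21316131e-01]
 [ 9.99999552e-01 -9.35703910e-04 -1.44168562e-04 -8.21298579e-05]
 [ 9.37228103e-04  9.56864712e-01  2.90532348e-01 -7.31715246e-02]
 [ 0.00000000e+00  0.00000000e+00  0.00000000e+00  1.00000000e+00]]
```

View pics/scene0.png

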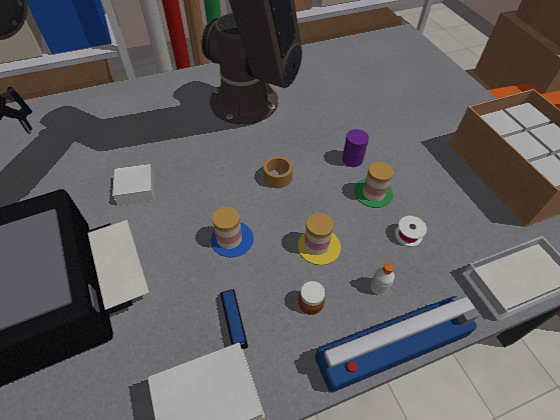

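View pics/top0.png

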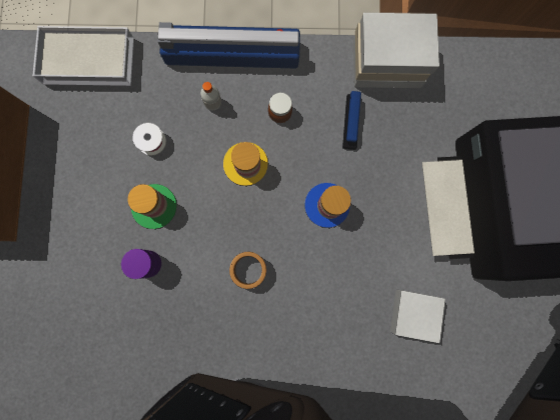

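View pics/wrist0.png

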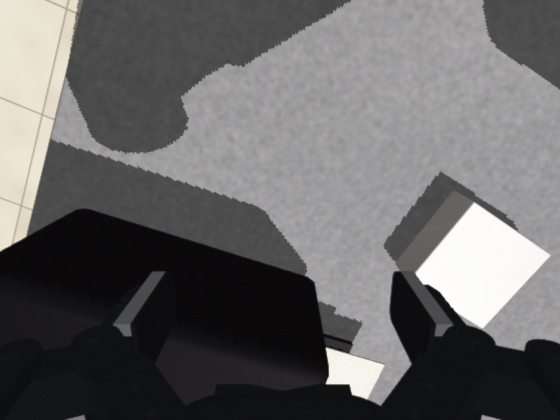

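The tin look-alikes in the top view are brass lids on blue (335,200), yellow (246,155) and green (143,200). The purple cylinder at (138,264) is the decoy, to be left alone. I'll check this in a close crop.

```bash
python3 - <<'E'
import cv2
im=cv2.imread("pics/top0.png")
c=im[130:290,110:370]; cv2.imwrite("pics/topcrop.png",cv2.resize(c,None,fx=3,fy=3,interpolation=cv2.INTER_CUBIC))
im=cv2.imread("pics/scene0.png")
c=im[120:280,200:440]; cv2.imwrite("pics/scenecrop.png",cv2.resize(c,None,fx=3.3,fy=3.3,interpolation=cv2.INTER_CUBIC))
E
```

```text
(no output)
```

View pics/topcrop.png

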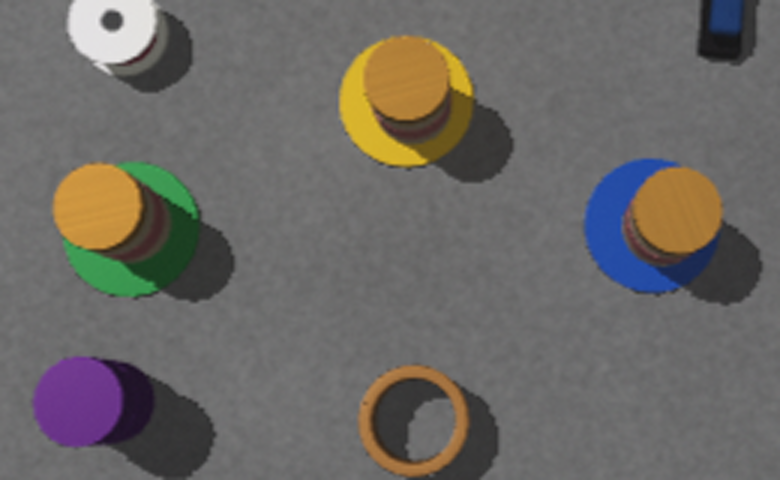

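View pics/scenecrop.png

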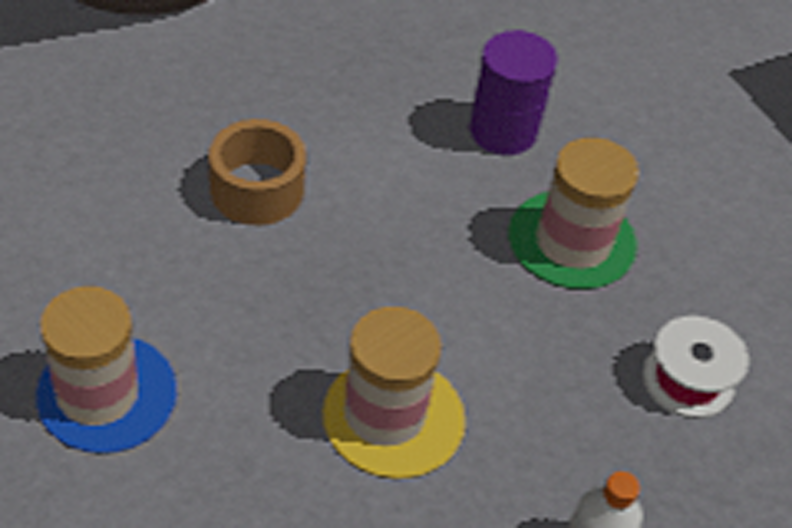

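```bash
cat > h.py <<'E'
import numpy as np
from scipy.spatial.transform import Rotation as R
TOPK=np.array([[416.47017081,0,272.84459646],[0,416.47017081,205.33039434],[0,0,1]])
TOPP=np.array([[0.01302173,-0.99004332,0.14015939,0.38241126],[-0.99989431,-0.0137992,-0.00457657,-0.0699385],[0.00646509,-0.14008498,-0.99011838,1.00345258]])
SK=np.array([[389.93888972,0,281.01744436],[0,389.93888972,213.41406615],[0,0,1]])
SP=np.array([[0.36645038,0.74535196,-0.55692421,1.08552866],[0.93029534,-0.28304364,0.23331712,-0.30237755],[0.01626952,-0.60360314,-0.7971189,0.84490784]])
def pt(K,P,uv,z):
    d=P[:,:3]@np.linalg.inv(K)@np.array([uv[0],uv[1],1]); c=P[:,3]
    return c+d*(z-c[2])/d[2]
def togo(s,target,yawvec=None):
    """shift in tool axes (mm) to world target TCP"""
    M=R.from_quat(s['eef_rot']).as_matrix()
    return M.T@(np.array(target)-s['position'])*1000, M
E
python3 - <<'E'
from h import *
from workcell import r
np.set_printoptions(precision=4,suppress=True)
for n,t,m,s in [("blue",(335.7,200),(327.3,205.3),(226.4,217.9)),("yel",(245.4,156.2),(245.3,163.6),(320,223.9)),("grn",(142.6,198.9),(153.6,206.3),(380.9,171.5))]:
    print(n,pt(TOPK,TOPP,t,.096)[:2],pt(SK,SP,s,.096)[:2],"mat",pt(TOPK,TOPP,m,.004)[:2])
print("purple",pt(TOPK,TOPP,(136,263.7),.092),"spool",pt(TOPK,TOPP,(147.3,136.7),.04),"tape",pt(TOPK,TOPP,(248,270),.048),"jar",pt(TOPK,TOPP,(280,107),.06),"stapler",pt(TOPK,TOPP,(352,92),.045),pt(TOPK,TOPP,(350,149),.045))
s=r.read_state(); M=R.from_quat(s['eef_rot']).as_matrix();print(M)
E
```

```text
blue [ 0.5247 -0.2127] [ 0.5286 -0.2097] mat [ 0.5258 -0.2066]
yel [ 0.621  -0.0113] [ 0.624  -0.0083] mat [ 0.6265 -0.0055]
grn [0.5212 0.2127] [0.5268 0.214 ] mat [0.5175 0.2138]
purple [0.3798 0.2201 0.092 ] spool [0.6801 0.2275 0.04  ] tape [ 0.3689 -0.02    0.048 ] jar [ 0.7513 -0.0882  0.06  ] stapler [ 0.7978 -0.2623  0.045 ] [ 0.6556 -0.2557  0.045 ]
[[-0.0006 -0.3937  0.9192]
 [ 0.0011  0.9192  0.3937]
 [-1.      0.0013 -0.0001]]
```

```bash
python3 - <<'E'
from h import *
np.set_printoptions(precision=3,suppress=True)
for z in (.05,.1,.15,.2,.25,.3): print(z,pt(TOPK,TOPP,(480,278),z),pt(SK,SP,(68,192),z),pt(TOPK,TOPP,(462,122),z))
from workcell import r
s=r.read_state()
print(togo(s,(.5265,-.2112,.25))[0])
E
```

```text
0.05 [ 0.358 -0.545  0.05 ] [ 0.265 -0.569  0.05 ] [ 0.725 -0.523  0.05 ]
0.1 [ 0.359 -0.52   0.1  ] [ 0.316 -0.552  0.1  ] [ 0.707 -0.499  0.1  ]
0.15 [ 0.36  -0.496  0.15 ] [ 0.368 -0.536  0.15 ] [ 0.689 -0.476  0.15 ]
0.2 [ 0.362 -0.471  0.2  ] [ 0.42  -0.519  0.2  ] [ 0.671 -0.452  0.2  ]
0.25 [ 0.363 -0.446  0.25 ] [ 0.471 -0.502  0.25 ] [ 0.653 -0.428  0.25 ]
0.3 [ 0.364 -0.421  0.3  ] [ 0.523 -0.485  0.3  ] [ 0.635 -0.404  0.3  ]
[  2.859 273.215 400.774]
```

```bash
python3 -m inch '[[1,-10,15,22,0],[1,-20,40,58,0],[1,-20,67,98,0],[1,-20,94,138,0],[1,-20,121,178,0],[1,-20,148,218,0],[1,-20,175,257,0],[1,-20,202,296,0]]'; python3 - <<'E'
from h import *
from workcell import r
s=r.read_state()
print(togo(s,(.5265,-.2112,.2))[0])
E
```

```text
time: 0.95
position: [0.4589, -0.3161, 0.2728]
eef_rot: [-0.142, 0.693, 0.143, 0.693]
wrist_force: [1.7, -1.1, -0.0]
width: 0.0856
[ 72.89116189  69.67189005 103.48100141]
```

```bash
python3 -m inch '[[1,10,20,30,0],[1,25,40,60,0],[1,40,58,86,0],[1,60,70,103,0],[1,73,70,103,0],[1,73,70,103,0],[1,73,70,103,0],[1,73,70,103,0]]'; python3 - <<'E'
from h import *
from workcell import r
import cv2
s=r.read_state()
print(togo(s,(.5265,-.2112,.2))[0], s['wrist_force'])
im=r.get_image("wrist"); cv2.imwrite("pics/w1.png",im["color"][:,:,::-1])
K=im['K'];Mt=im['mount']
M=R.from_quat(s['eef_rot']).as_matrix()
def proj(p):
    t=M.T@(np.array(p)-s['position']); c=Mt[:3,:3].T@(t-Mt[:3,3]); q=K@c; return q[:2]/q[2]
print(proj((.5265,-.2112,.096)),proj((.5265,-.2112,.004)))
E
```

```text
time: 1.75
position: [0.526, -0.2119, 0.2009]
eef_rot: [-0.142, 0.692, 0.142, 0.693]
wrist_force: [0.3, -0.3, -0.0]
width: 0.085
[0.85482273 0.48006588 0.7570626 ] [ 0.31335262 -0.33677929 -0.04208816]
[283.51515355 215.23490087] [283.22206878 182.95159352]
```

View pics/w1.png

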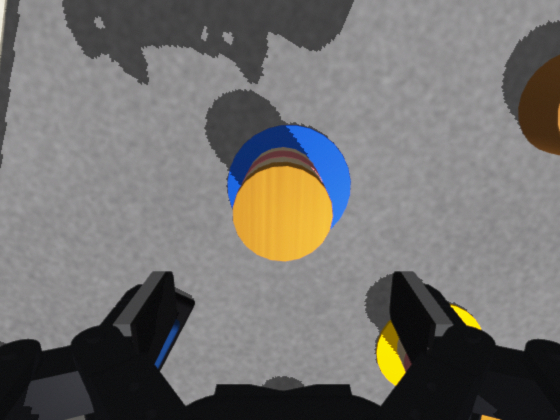

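Lid centre is at (282.5, 213) against a predicted (283.5, 215), so my estimate is good to about 1 mm. Next I descend and grip.

```bash
python3 -m inch '[[1,30,0,0,0],[1,65,0,0,0],[1,95,0,0,0],[1,120,0,0,0],[1,135,0,0,0],[1,138,0,0,0],[1,138,0,0,0],[1,138,0,0,0]]'; python3 -m inch '[[0,0,0,0,0],[0,0,0,0,0],[0,0,0,0,0],[0,0,0,0,0],[0,0,0,0,0],[0,0,0,0,0],[0,0,0,0,0],[0,0,0,0,0]]'; python3 -c "
from workcell import r
s=r.read_state();print(s['wrist_force'],s['wrist_torque'],s['effort'],s['width'])"
```

```text
time: 2.6
position: [0.527, -0.2121, 0.0642]
eef_rot: [-0.142, 0.692, 0.142, 0.694]
wrist_force: [0.4, 0.5, -0.1]
width: 0.0854
time: 3.4
position: [0.5278, -0.2122, 0.0658]
eef_rot: [-0.142, 0.691, 0.142, 0.695]
wrist_force: [-2.8, 0.8, 6.7]
width: 0.0618
[-2.78423849  0.76605257  6.72105435] [ 0.32152849  0.53760705 -0.0699839 ] [ -0.20455227 -47.8022325   20.11950731   4.58889037   0.5540153
   0.06307026] 0.061849778391151626
```

```bash
python3 -m inch '[[0,-5,0,0,0],[0,-15,0,0,0],[0,-30,0,0,0],[0,-48,0,0,0],[0,-63,0,0,0],[0,-71,0,0,0],[0,-75,0,0,0],[0,-75,0,0,0]]';python3 -m inch '[[0,0,0,0,0],[0,0,0,0,0],[0,0,0,0,0],[0,0,0,0,0],[0,0,0,0,0],[0,0,0,0,0],[0,0,0,0,0],[0,0,0,0,0]]'; python3 - <<'E'
from workcell import r
import cv2
s=r.read_state();print(s['wrist_force'],s['wrist_torque'],s['effort'],s['position'])
im=r.get_image("scene"); cv2.imwrite("pics/s1.png",im["color"][:,:,::-1])
s=r.read_state();print(s['wrist_force'],s['wrist_torque'],s['qvel'])
E
```

```text
time: 4.2
position: [0.5274, -0.2122, 0.1411]
eef_rot: [-0.142, 0.691, 0.141, 0.695]
wrist_force: [0.1, -0.7, -4.5]
width: 0.062
time: 5.0
position: [0.5274, -0.2122, 0.1411]
eef_rot: [-0.142, 0.691, 0.142, 0.695]
wrist_force: [-0.8, 0.2, -3.1]
width: 0.0619
[-0.76839113  0.19505782 -3.06879783] [ 0.00923096  0.03048089 -0.00808195] [ 6.79664954e-04 -4.95074379e+01  2.60317200e+01  6.39140278e+00
  1.84858037e-02  1.69428481e-04] [ 0.52737201 -0.2121834   0.1410802 ]
[ 0.04908622  0.93623506 -4.09045245] [0.01510908 0.00775897 0.00326215] [-0.00073268 -0.00115894 -0.00045954 -0.00034236  0.00144496  0.0006952 ]
```

View pics/s1.png

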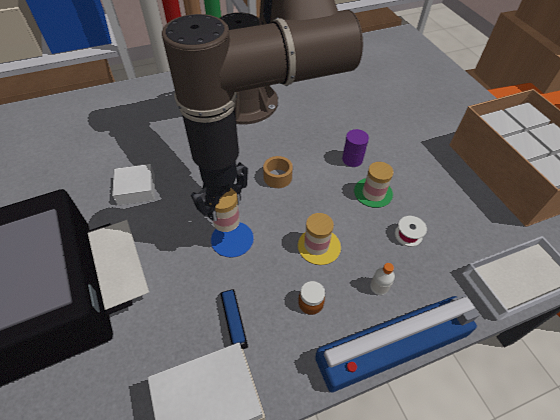

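```bash
python3 - <<'E'
from workcell import r
import numpy as np
f=[]
for i in range(8):
    r.get_image("wrist"); s=r.read_state(); f.append(s['wrist_force'][2])
print(np.round(f,2),np.mean(f),s['effort'],s['position'])
E
python3 -m inch '[[0,12,0,0,0],[0,28,0,0,0],[0,44,0,0,0],[0,56,0,0,0],[0,64,0,0,0],[0,69,0,0,0],[0,72,0,0,0],[0,73,0,0,0]]'
python3 -m inch '[[0,1,0,0,0],[0,1,0,0,0],[0,1.5,0,0,0],[0,1.5,0,0,0],[0,2,0,0,0],[0,2,0,0,0],[0,2,0,0,0],[0,2,0,0,0]]'
```

```text
[-4.05 -3.61 -3.74 -3.99 -3.92 -3.45 -3.77 -3.83] -3.7943328443253614 [-6.46136959e-04 -4.95462406e+01  2.60387188e+01  6.39335230e+00
  1.83372921e-02 -3.90586933e-05] [ 0.52736567 -0.21220282  0.14111575]
time: 6.25
position: [0.528, -0.2122, 0.0681]
eef_rot: [-0.142, 0.691, 0.141, 0.695]
wrist_force: [0.2, -0.2, -3.5]
width: 0.0614
time: 7.05
position: [0.528, -0.2122, 0.0661]
eef_rot: [-0.142, 0.691, 0.141, 0.695]
wrist_force: [1.0, -0.0, -3.7]
width: 0.0619
```

```bash
python3 -m inch '[[0,0.5,0,0,0],[0,0.5,0,0,0],[0,1,0,0,0],[0,1,0,0,0],[0,1.3,0,0,0],[0,1.3,0,0,0],[0,1.3,0,0,0],[0,1.3,0,0,0]]'
```

```text
time: 7.85
position: [0.528, -0.2122, 0.0658]
eef_rot: [-0.142, 0.69, 0.141, 0.695]
wrist_force: [-3.6, 2.5, 8.5]
width: 0.062
```

```bash
python3 -m inch '[[1,0,0,0,0],[1,0,0,0,0],[1,0,0,0,0],[1,0,0,0,0],[1,-5,0,0,0],[1,-20,0,0,0],[1,-45,0,0,0],[1,-80,0,0,0]]'
python3 - <<'E'
from h import *
from workcell import r
s=r.read_state()
print(togo(s,(.6225,-.0098,.2))[0])
E
```

```text
time: 8.65
position: [0.5265, -0.212, 0.1454]
eef_rot: [-0.142, 0.692, 0.142, 0.694]
wrist_force: [1.6, -0.5, -0.4]
width: 0.0852
[-54.17808208 148.15551536 167.95814815]
```

```bash
python3 -m inch '[[1,-25,5,5,0],[1,-52,20,23,0],[1,-54,46,52,0],[1,-54,75,85,0],[1,-54,104,118,0],[1,-54,130,148,0],[1,-54,148,168,0],[1,-54,148,168,0]]'
python3 -m inch '[[1,0,0,0,0],[1,0,0,0,0],[1,0,0,0,0],[1,0,0,0,0],[1,0,0,0,0],[1,0,0,0,0],[1,0,0,0,0],[1,0,0,0,0]]'
cat > w.py <<'E'
from h import *
from workcell import r
import cv2,sys
n=sys.argv[1]; x,y=map(float,sys.argv[2:4])
np.set_printoptions(precision=2,suppress=True)
s=r.read_state()
print(togo(s,(x,y,.2))[0], s['wrist_force'])
im=r.get_image("wrist"); cv2.imwrite(f"pics/{n}.png",im["color"][:,:,::-1])
K=im['K'];Mt=im['mount']
M=R.from_quat(s['eef_rot']).as_matrix()
def proj(p):
    t=M.T@(np.array(p)-s['position']); c=Mt[:3,:3].T@(t-Mt[:3,3]); q=K@c; return q[:2]/q[2]
print(proj((x,y,.096)),proj((x,y,.004)))
im=r.get_image("scene"); cv2.imwrite(f"pics/{n}s.png",im["color"][:,:,::-1])
E
python3 w.py w2 .6225 -.0098
```

```text
time: 9.45
position: [0.6239, -0.007, 0.1997]
eef_rot: [-0.143, 0.691, 0.143, 0.694]
wrist_force: [-0.0, 0.7, -0.4]
width: 0.0854
time: 10.25
position: [0.6239, -0.0071, 0.1998]
eef_rot: [-0.143, 0.691, 0.143, 0.694]
wrist_force: [0.0, -0.9, 0.6]
width: 0.0854
[-0.25 -1.93 -2.31] [ 0.05 -0.91  0.6 ]
[280.01 210.85] [280.82 179.3 ]
```

View pics/w2.png

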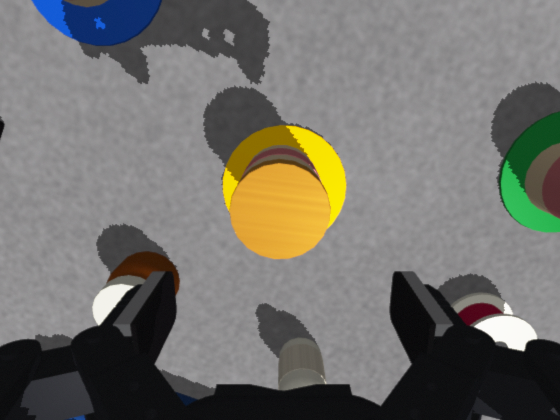

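View pics/w2s.png

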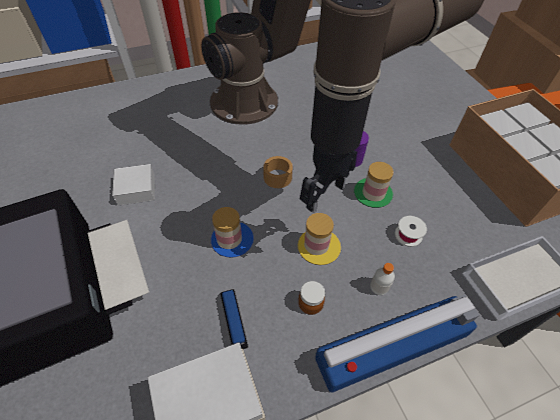

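```bash
python3 -m inch '[[1,30,-2,-2,0],[1,65,-2,-2,0],[1,95,-2,-2,0],[1,120,-2,-2,0],[1,132,-2,-2,0],[1,136,-2,-2,0],[1,136,-2,-2,0],[1,136,-2,-2,0]]'; python3 -m inch '[[0,0,0,0,0],[0,0,0,0,0],[0,0,0,0,0],[0,0,0,0,0],[0,0,0,0,0],[0,0,0,0,0],[0,0,0,0,0],[0,0,0,0,0]]'
```

```text
time: 11.15
position: [0.6242, -0.0094, 0.065]
eef_rot: [-0.143, 0.691, 0.143, 0.694]
wrist_force: [-0.0, 0.6, -0.0]
width: 0.0854
time: 11.95
position: [0.6251, -0.009, 0.067]
eef_rot: [-0.143, 0.69, 0.143, 0.695]
wrist_force: [-1.9, 1.2, 7.7]
width: 0.0636
```

```bash
python3 -m inch '[[0,-5,0,0,0],[0,-15,0,0,0],[0,-30,0,0,0],[0,-48,0,0,0],[0,-63,0,0,0],[0,-71,0,0,0],[0,-75,0,0,0],[0,-75,0,0,0]]';python3 -m inch '[[0,0,0,0,0],[0,0,0,0,0],[0,0,0,0,0],[0,0,0,0,0],[0,0,0,0,0],[0,0,0,0,0],[0,0,0,0,0],[0,0,0,0,0]]'; python3 - <<'E'
from workcell import r
import numpy as np, cv2
f=[]
for i in range(8):
    im=r.get_image("scene"); s=r.read_state(); f.append(s['wrist_force'][2])
print(np.round(f,2),np.mean(f),s['effort'],s['position'])
cv2.imwrite("pics/s2.png",im["color"][:,:,::-1])
E
```

```text
time: 12.75
position: [0.6243, -0.0091, 0.1421]
eef_rot: [-0.143, 0.69, 0.143, 0.695]
wrist_force: [-0.2, -0.1, -7.3]
width: 0.0633
time: 13.55
position: [0.6243, -0.0091, 0.1421]
eef_rot: [-0.143, 0.69, 0.143, 0.695]
wrist_force: [-0.2, 0.3, -7.6]
width: 0.0636
[-6.9  -7.28 -7.47 -8.16 -7.03 -7.27 -7.52 -7.44] -7.383260753296383 [-2.71100085e-03 -5.91131544e+01  2.83366621e+01  7.19902217e+00
  2.84860621e-02  3.68795179e-05] [ 0.62427007 -0.00911247  0.14209432]
```

View pics/s2.png

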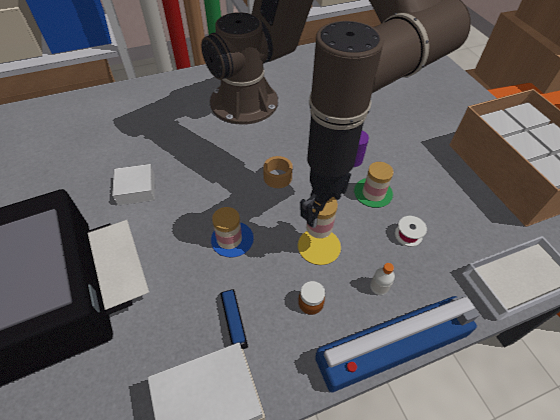

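The yellow tin pulls 7.4 N against 3.8 N for blue. I set it down, feeling for contact.

```bash
python3 -m inch '[[0,12,0,0,0],[0,28,0,0,0],[0,44,0,0,0],[0,56,0,0,0],[0,64,0,0,0],[0,69,0,0,0],[0,72,0,0,0],[0,73,0,0,0]]'
python3 -m inch '[[0,0.8,0,0,0],[0,0.8,0,0,0],[0,1.5,0,0,0],[0,1.5,0,0,0],[0,2.2,0,0,0],[0,2.2,0,0,0],[0,2.4,0,0,0],[0,2.4,0,0,0]]'
```

```text
time: 14.75
position: [0.6251, -0.009, 0.0691]
eef_rot: [-0.143, 0.689, 0.143, 0.695]
wrist_force: [0.4, -1.1, -6.9]
width: 0.0639
time: 15.55
position: [0.6253, -0.0089, 0.0671]
eef_rot: [-0.143, 0.689, 0.143, 0.696]
wrist_force: [-0.6, 0.5, -3.8]
width: 0.0634
```

```bash
python3 -m inch '[[0,0.4,0,0,0],[0,0.4,0,0,0],[0,0.8,0,0,0],[0,0.8,0,0,0],[0,1,0,0,0],[0,1,0,0,0],[0,1,0,0,0],[0,1,0,0,0]]'
```

```text
time: 16.35
position: [0.6253, -0.0089, 0.067]
eef_rot: [-0.144, 0.689, 0.143, 0.696]
wrist_force: [-5.1, 1.6, 6.3]
width: 0.0633
```

```bash
python3 -m inch '[[1,0,0,0,0],[1,0,0,0,0],[1,0,0,0,0],[1,0,0,0,0],[1,-5,0,0,0],[1,-20,0,0,0],[1,-45,0,0,0],[1,-80,0,0,0]]'
python3 - <<'E'
from h import *
from workcell import r
s=r.read_state()
t,M=togo(s,(.524,.2133,.2));print(s['position'],t,M)
E
```

```text
time: 17.15
position: [0.6236, -0.0092, 0.1465]
eef_rot: [-0.144, 0.69, 0.143, 0.695]
wrist_force: [0.1, 0.1, -0.9]
width: 0.0852
[ 0.62359174 -0.0092215   0.14649247] [-53.94452004 243.67983322  -2.7409765 ] [[ 6.21241638e-03 -3.97000227e-01  9.17797486e-01]
 [ 8.11886737e-04  9.17816898e-01  3.97003128e-01]
 [-9.99980373e-01 -1.72120113e-03  6.02417995e-03]]
```

```bash
python3 -m inch '[[1,-25,5,0,0],[1,-52,30,0,0],[1,-54,65,-1,0],[1,-54,105,-2,0],[1,-54,145,-2,0],[1,-54,185,-3,0],[1,-54,220,-3,0],[1,-54,242,-3,0]]'
python3 -m inch '[[1,0,0,0,0],[1,0,0,0,0],[1,0,0,0,0],[1,0,0,0,0],[1,0,0,0,0],[1,0,0,0,0],[1,0,0,0,0],[1,0,0,0,0]]'
python3 w.py w3 .524 .2133
```

```text
time: 17.95
position: [0.5235, 0.2137, 0.2007]
eef_rot: [-0.144, 0.69, 0.144, 0.695]
wrist_force: [0.6, 0.1, 0.5]
width: 0.0857
time: 18.75
position: [0.5236, 0.2135, 0.2007]
eef_rot: [-0.144, 0.69, 0.144, 0.695]
wrist_force: [0.5, -0.2, -0.1]
width: 0.0855
[ 0.68 -0.35  0.26] [ 0.45 -0.18 -0.12]
[282.54 213.67] [282.71 181.16]
```

View pics/w3.png

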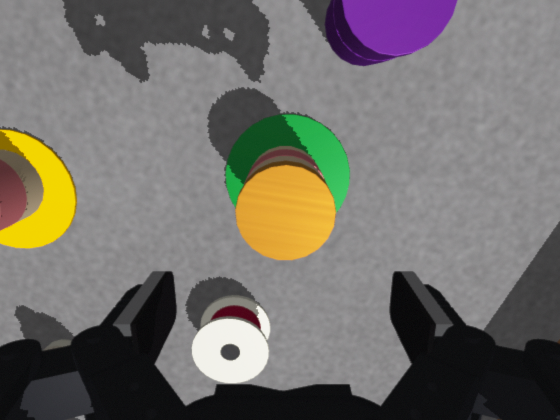

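View pics/w3s.png

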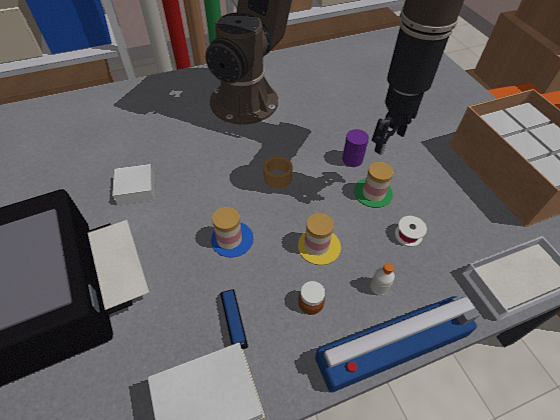

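Yellow and blue stand upright on their mats. The green lid is at (285.5, 212), so I shift about +1.5 mm in y and −1 mm in z.

```bash
python3 -m inch '[[1,30,1.5,-1,0],[1,65,1.5,-1,0],[1,95,1.5,-1,0],[1,120,1.5,-1,0],[1,132,1.5,-1,0],[1,136,1.5,-1,0],[1,136,1.5,-1,0],[1,136,1.5,-1,0]]'; python3 -m inch '[[0,0,0,0,0],[0,0,0,0,0],[0,0,0,0,0],[0,0,0,0,0],[0,0,0,0,0],[0,0,0,0,0],[0,0,0,0,0],[0,0,0,0,0]]'
```

```text
time: 19.65
position: [0.5237, 0.2154, 0.0659]
eef_rot: [-0.144, 0.689, 0.144, 0.695]
wrist_force: [-0.0, -0.8, 0.0]
width: 0.0853
time: 20.45
position: [0.5245, 0.2159, 0.0677]
eef_rot: [-0.144, 0.688, 0.145, 0.696]
wrist_force: [-2.0, -1.5, 7.8]
width: 0.0629
```

```bash
python3 -m inch '[[0,-5,0,0,0],[0,-15,0,0,0],[0,-30,0,0,0],[0,-48,0,0,0],[0,-63,0,0,0],[0,-71,0,0,0],[0,-75,0,0,0],[0,-75,0,0,0]]';python3 -m inch '[[0,0,0,0,0],[0,0,0,0,0],[0,0,0,0,0],[0,0,0,0,0],[0,0,0,0,0],[0,0,0,0,0],[0,0,0,0,0],[0,0,0,0,0]]'; python3 - <<'E'
from workcell import r
import numpy as np, cv2
f=[]
for i in range(8):
    im=r.get_image("scene"); s=r.read_state(); f.append(s['wrist_force'][2])
print(np.round(f,2),np.mean(f),s['position'])
cv2.imwrite("pics/s3.png",im["color"][:,:,::-1])
E
```

```text
time: 21.25
position: [0.5237, 0.2156, 0.143]
eef_rot: [-0.143, 0.688, 0.145, 0.696]
wrist_force: [-0.5, 0.3, -1.8]
width: 0.0631
time: 22.05
position: [0.5237, 0.2156, 0.143]
eef_rot: [-0.143, 0.688, 0.145, 0.696]
wrist_force: [-0.3, 0.5, -1.5]
width: 0.0629
[-2.37 -2.1  -2.42 -1.22 -2.23 -1.17 -2.02 -1.98] -1.9378762522923831 [0.52368861 0.21560098 0.143033  ]
```

View pics/s3.png

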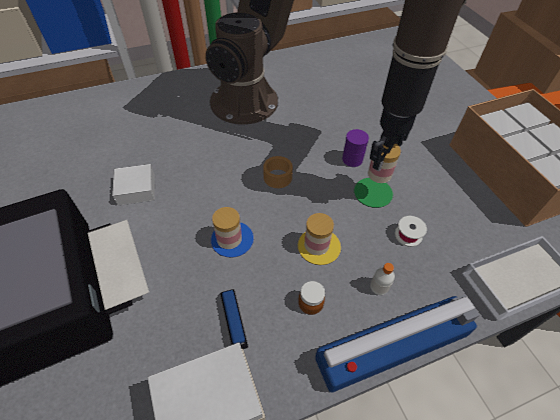

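Green pulls 1.9 N, so yellow is clearly the heaviest. I put green back.

```bash
python3 -m inch '[[0,12,0,0,0],[0,28,0,0,0],[0,44,0,0,0],[0,56,0,0,0],[0,64,0,0,0],[0,69,0,0,0],[0,72,0,0,0],[0,73,0,0,0]]'
python3 -m inch '[[0,0.8,0,0,0],[0,0.8,0,0,0],[0,1.5,0,0,0],[0,1.5,0,0,0],[0,2.2,0,0,0],[0,2.2,0,0,0],[0,2.4,0,0,0],[0,2.4,0,0,0]]'
python3 -m inch '[[0,0.4,0,0,0],[0,0.4,0,0,0],[0,0.8,0,0,0],[0,0.8,0,0,0],[0,0.8,0,0,0],[0,0.8,0,0,0],[0,0.8,0,0,0],[0,0.8,0,0,0]]'
```

```text
time: 23.25
position: [0.5246, 0.216, 0.07]
eef_rot: [-0.143, 0.688, 0.145, 0.697]
wrist_force: [0.3, -0.3, -1.1]
width: 0.0631
time: 24.05
position: [0.5247, 0.2161, 0.0677]
eef_rot: [-0.143, 0.688, 0.145, 0.697]
wrist_force: [-0.4, -0.8, -0.4]
width: 0.0626
time: 24.85
position: [0.5248, 0.2161, 0.0677]
eef_rot: [-0.143, 0.688, 0.145, 0.697]
wrist_force: [-2.3, -1.4, 6.9]
width: 0.0633
```

```bash
python3 -m inch '[[1,0,0,0,0],[1,0,0,0,0],[1,0,0,0,0],[1,0,0,0,0],[1,-5,0,0,0],[1,-20,0,0,0],[1,-45,0,0,0],[1,-80,0,0,0]]'
python3 - <<'E'
from h import *
from workcell import r
s=r.read_state()
t,M=togo(s,(.625,-.009,.2));print(s['position'],t,M[:,0])
E
```

```text
time: 25.65
position: [0.523, 0.215, 0.1473]
eef_rot: [-0.144, 0.689, 0.144, 0.696]
wrist_force: [0.8, -0.6, 0.8]
width: 0.0856
[0.52301309 0.21504914 0.14731714] [ -52.3516697  -246.19769628    4.56378395] [ 0.00933807  0.00278365 -0.99995252]
```

```bash
python3 -m inch '[[1,-25,-5,0,0],[1,-50,-30,1,0],[1,-52,-68,2,0],[1,-52,-108,2,0],[1,-52,-148,3,0],[1,-52,-188,4,0],[1,-52,-224,4,0],[1,-52,-246,5,0]]'
python3 -m inch '[[1,0,0,0,0],[1,0,0,0,0],[1,0,0,0,0],[1,0,0,0,0],[1,0,0,0,0],[1,0,0,0,0],[1,0,0,0,0],[1,0,0,0,0]]'
python3 w.py w4 .625 -.009
```

```text
time: 26.45
position: [0.6259, -0.011, 0.1999]
eef_rot: [-0.143, 0.689, 0.144, 0.696]
wrist_force: [-0.4, 0.2, -0.1]
width: 0.0851
time: 27.25
position: [0.6258, -0.0108, 0.1999]
eef_rot: [-0.144, 0.689, 0.144, 0.696]
wrist_force: [0.7, 0.1, 0.5]
width: 0.085
[-0.11  2.01 -0.05] [0.69 0.14 0.5 ]
[286.2  213.18] [285.36 180.43]
```

View pics/w4.png

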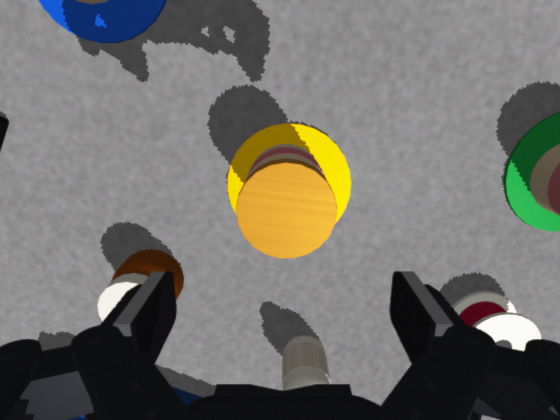

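View pics/w4s.png

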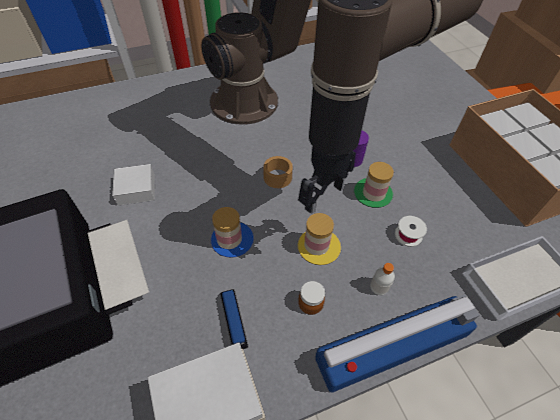

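All tins upright. The yellow lid is at (286.5, 210.5), so I shift y +2 and z −1.5, then grip.

```bash
python3 -m inch '[[1,30,2,-1.5,0],[1,65,2,-1.5,0],[1,95,2,-1.5,0],[1,120,2,-1.5,0],[1,132,2,-1.5,0],[1,135,2,-1.5,0],[1,135,2,-1.5,0],[1,135,2,-1.5,0]]'; python3 -m inch '[[0,0,0,0,0],[0,0,0,0,0],[0,0,0,0,0],[0,0,0,0,0],[0,0,0,0,0],[0,0,0,0,0],[0,0,0,0,0],[0,0,0,0,0]]'; python3 -m inch '[[0,-5,0,0,0],[0,-15,0,0,0],[0,-32,0,0,0],[0,-54,0,0,0],[0,-78,0,0,0],[0,-100,0,0,0],[0,-118,0,0,0],[0,-130,0,0,0]]'
```

```text
time: 28.15
position: [0.6259, -0.0092, 0.0663]
eef_rot: [-0.144, 0.688, 0.144, 0.697]
wrist_force: [0.5, 0.1, -0.3]
width: 0.0854
time: 28.95
position: [0.6267, -0.0088, 0.0681]
eef_rot: [-0.144, 0.687, 0.144, 0.697]
wrist_force: [-2.1, 2.4, 7.2]
width: 0.0635
time: 29.75
position: [0.6248, -0.0093, 0.1998]
eef_rot: [-0.144, 0.687, 0.144, 0.698]
wrist_force: [0.7, 0.0, -8.0]
width: 0.0632
```

```bash
python3 -m inch '[[0,-8,0,0,0],[0,-16,0,0,0],[0,-24,0,0,0],[0,-30,0,0,0],[0,-33,0,0,0],[0,-35,0,0,0],[0,-35,0,0,0],[0,-35,0,0,0]]'; python3 -m inch '[[0,0,0,0,0],[0,0,0,0,0],[0,0,0,0,0],[0,0,0,0,0],[0,0,0,0,0],[0,0,0,0,0],[0,0,0,0,0],[0,0,0,0,0]]'; python3 w.py w5 .625 -.009; python3 -c "
from workcell import r;import cv2
im=r.get_image('top'); cv2.imwrite('pics/t5.png',im['color'][:,:,::-1]);s=r.read_state();print(s['position'],s['qvel'],s['wrist_force'],s['wrist_torque'])"
```

```text
time: 30.55
position: [0.624, -0.0094, 0.2344]
eef_rot: [-0.144, 0.687, 0.144, 0.697]
wrist_force: [-0.3, 0.7, -7.7]
width: 0.0631
time: 31.35
position: [0.6241, -0.0094, 0.2343]
eef_rot: [-0.144, 0.687, 0.144, 0.698]
wrist_force: [-0.1, -0.4, -8.2]
width: 0.0635
[34.36  0.07  0.5 ] [-0.14 -0.44 -8.25]
[283.21 198.87] [283.26 172.2 ]
[ 0.62407991 -0.00937297  0.23435283] [ 1.34427104e-03  4.89747724e-05 -9.51440497e-05  1.46726164e-03
 -1.95245050e-03 -1.27804950e-03] [-0.29363124  0.3417633  -7.58641711] [0.01286493 0.05077508 0.02582317]
```

View pics/w5s.png

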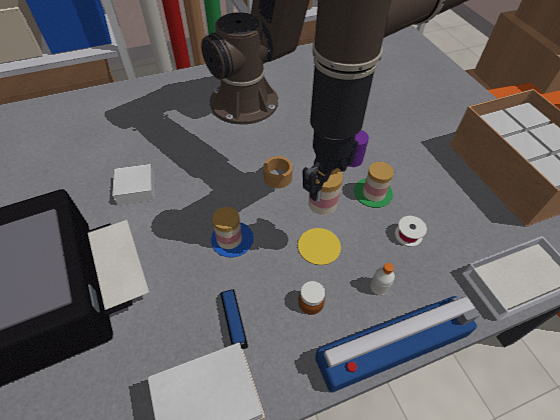

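View pics/t5.png

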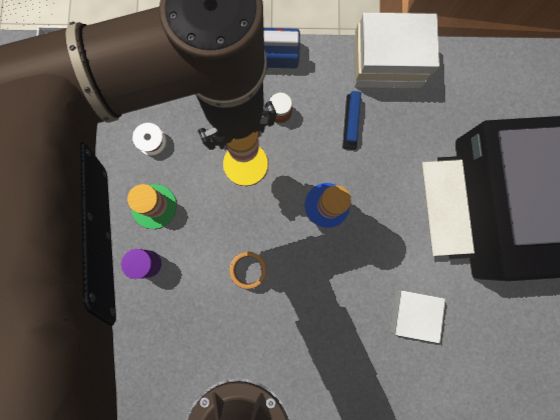

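The yellow tin is held upright and still with its underside about 17 cm up. In the top view the blue lid is at (335,200) and the green at (143,199), both on their mats. The bystanders I can see haven't moved.

```bash
python3 -c "
from workcell import r
print(r.close_job())"
```

```text
the job is handed in; nothing more can be done
None
```

I hefted the tins in the order asked, lifting each about 7.5 cm and setting it back on its own mat by feeling for contact. The pulls were about 3.8 N on blue, 7.4 N on yellow and 1.9 N on green, so the yellow tin is the heaviest at roughly 0.75 kg. I picked it up again and handed the job in at about 31.5 s while still holding it.

- **Held tin:** in the last checks it was upright and still, with its underside about 17 cm above the table. The wrist read about 7.6–8.2 N, which agrees with its earlier weighing. The tool had tilted by under about 1°.
- **Other tins:** the blue and green tins stood upright on their mats, at the same pixels as at the start.
- **Bystanders:** everything visible was where it began, including the purple look-alike. In the final top view the arm hid the glue bottle, but the scene view showed it in place. None of my checks failed.

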